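# Ring-test three stone cutting wheels

## Task

Ring-test the three stone wheels lying on the sprung stands: with the fingertips, tap the flat stone face of each one lightly from above, the largest first, then the middle one, then the smallest, so that its seat sinks a few millimetres and stays there, well short of its bottom stop. Come off each wheel before touching the next; do not grip, lift or tilt the wheels, and leave everything else on the bench where it stands.

Things in the scene. Friction and masses are not known exactly. Their poses are not given: they have to be found in the camera images.
- wheel_large: the large of the three stone wheels: loose grey disc lying level, 160 mm across, 16 mm thick, 0.74 kg give or take 10 percent, with an 18 mm bore in the middle. Origin: centre of its underside; z up, its upper face 16 mm above the origin. It lies over the 12 mm upright steel pin of its stand, which sticks up 6 mm above the face at the start (more as the wheel sinks) and does not give.
- wheel_middle: the middle of the three stone wheels: loose grey disc lying level, 130 mm across, 16 mm thick, 0.49 kg give or take 10 percent, with an 18 mm bore in the middle. Origin: centre of its underside; z up, its upper face 16 mm above the origin. It lies over the 12 mm upright steel pin of its stand, which sticks up 6 mm above the face at the start (more as the wheel sinks) and does not give.
- wheel_small: the small of the three stone wheels: loose grey disc lying level, 100 mm across, 16 mm thick, 0.29 kg give or take 10 percent, with an 18 mm bore in the middle. Origin: centre of its underside; z up, its upper face 16 mm above the origin. It lies over the 12 mm upright steel pin of its stand, which sticks up 6 mm above the face at the start (more as the wheel sinks) and does not give.
- seat_large (a joint): how far the rubber-faced round seat under the large wheel has been pressed down with its wheel, in m: 0 at the start, at most 0.016 (bottom stop). It starts to give at about 4 N (3 to 5 N) of push on the wheel, 0.2 N more for each further mm, and stays where it was pushed. The wheel sinks level wherever it is tapped.
- seat_middle (a joint): how far the rubber-faced round seat under the middle wheel has been pressed down with its wheel, in m: 0 at the start, at most 0.016 (bottom stop). It starts to give at about 4 N (3 to 5 N) of push on the wheel, 0.2 N more for each further mm, and stays where it was pushed. The wheel sinks level wherever it is tapped.
- seat_small (a joint): how far the rubber-faced round seat under the small wheel has been pressed down with its wheel, in m: 0 at the start, at most 0.016 (bottom stop). It starts to give at about 4 N (3 to 5 N) of push on the wheel, 0.2 N more for each further mm, and stays where it was pushed. The wheel sinks level wherever it is tapped.
- stand_large: fixed stand of the large wheel: grey block 84 x 84 x 30 mm; origin on the table, centre of its underside, under the pin; z up. The wheel's underside is 60 mm above it at the start.
- stand_middle: fixed stand of the middle wheel: grey block 84 x 84 x 30 mm; origin on the table, centre of its underside, under the pin; z up. The wheel's underside is 60 mm above it at the start.
- stand_small: fixed stand of the small wheel: grey block 84 x 84 x 30 mm; origin on the table, centre of its underside, under the pin; z up. The wheel's underside is 60 mm above it at the start.
- vase: bystander, to be left alone: amber glass vase, 66 mm wide, 115 mm tall. Origin: centre of its underside.
- tumbler: bystander, to be left alone: open clear glass tumbler, 68 mm wide, 90 mm tall. Origin: centre of its underside.
- dresser: bystander, to be left alone: reddish dressing stone, a bar 60 x 22 x 22 mm. Origin: centre of its underside.
- crayon: bystander, to be left alone: white marking crayon, a bar 75 x 10 x 10 mm. Origin: centre of its underside.
- jar: bystander, to be left alone: closed jar, 56 mm wide, 80 mm tall. Origin: centre of its underside.
- spanner: bystander, to be left alone: steel spanner lying flat. Origin: in the tool, at table level.
- mandrel: bystander, to be left alone: steel taper on a round foot 52 mm wide, 70 mm tall. Origin: centre of its underside.
Mind the look-alikes: they are no part of the job. Leave any green or pink look-alike of the stand_small alone.

How it is judged:
On the way, in this order (a step that is already met when the one before it is completed fails the run):
1. the large wheel is tapped by the fingers, alone, and its seat sinks at least 2 mm (contact force between the fingers and wheel_large above 0.3 N and value of joint seat_large above 0.002 m and contact force between the fingers and wheel_middle below 0.1 N and contact force between the fingers and wheel_small below 0.1 N), for 0.02 s.
2. the middle wheel is tapped by the fingers, alone, and its seat sinks at least 2 mm (contact force between the fingers and wheel_middle above 0.3 N and value of joint seat_middle above 0.002 m and contact force between the fingers and wheel_large below 0.1 N and contact force between the fingers and wheel_small below 0.1 N), for 0.02 s.
3. the small wheel is tapped by the fingers, alone, and its seat sinks at least 2 mm (contact force between the fingers and wheel_small above 0.3 N and value of joint seat_small above 0.002 m and contact force between the fingers and wheel_large below 0.1 N and contact force between the fingers and wheel_middle below 0.1 N), for 0.02 s.
At the end, for the whole second after the job is handed in: All three seats are sunk by 1.5 to 12 mm, and each wheel lies level (within 0.05 rad) and at rest on its own stand, centred on the pin within 8 mm (value of joint seat_large between 0.0015 and 0.012 m and angle between each of wheel_large, wheel_middle, wheel_small's own z axis and vertical below 0.05 rad and z of wheel_large in the frame of stand_large below 0.06 m and horizontal distance between wheel_large and stand_large below 0.008 m and linear speed of each of wheel_large, wheel_middle, wheel_small below 0.02 m/s and value of joint seat_middle between 0.0015 and 0.012 m and z of wheel_middle in the frame of stand_middle below 0.06 m and horizontal distance between wheel_middle and stand_middle below 0.008 m and value of joint seat_small between 0.0015 and 0.012 m and z of wheel_small in the frame of stand_small below 0.06 m and horizontal distance between wheel_small and stand_small below 0.008 m); the robot touches nothing.
It fails at once if a smaller wheel was tapped (its seat sunk over 1 mm or pushed with over 1 N) before the next larger one was (((value of joint seat_middle above 0.001 m or contact force between the fingers and wheel_middle above 1 N) and value of joint seat_large below 0.0015 m) or ((value of joint seat_small above 0.001 m or contact force between the fingers and wheel_small above 1 N) and value of joint seat_middle below 0.0015 m)).
It fails at once if a seat was driven down more than 12 mm (value of joint any of seat_large, seat_middle, seat_small above 0.012 m).
It fails at once if a wheel was struck with more than 20 N (contact force between the fingers and wheel_large above 20 N or contact force between the fingers and wheel_middle above 20 N or contact force between the fingers and wheel_small above 20 N).
It fails at once if a wheel was lifted over 5 mm or tilted over 0.12 rad (z of wheel_large in the frame of stand_large above 0.065 m or z of wheel_middle in the frame of stand_middle above 0.065 m or z of wheel_small in the frame of stand_small above 0.065 m or angle between any of wheel_large, wheel_middle, wheel_small's own z axis and vertical above 0.12 rad).
It fails at once if a bystander was moved more than 15 mm (distance of any of vase, tumbler, dresser, crayon, jar, spanner, mandrel from where it was at the start of the episode above 0.015 m).
It also fails if it takes over 48 s, if anything falls off the work surface, if the arm or the gripper's body presses on something with over 40 N, if the wrist force passes 120 N, or if a joint passes its speed limit or range.

## Robot

A 7-joint arm with a two-finger parallel gripper is mounted at the origin on the work surface. World frame = base frame: x ahead of the robot, y to its left, z up, the work surface at z = 0. Lengths are in m, angles in rad, forces in N, time in s.
With the tool pointing down it reaches from about 0.35 to 0.9 m from the base axis. Payload 8.1 kg.
Tool frame: the origin (TCP) lies at the very end of the fingers, on their centre line; the grasp point (between the pads) lies 19 mm behind it; y points along the fingers, x is the direction in which the jaws open and shut, and the axes are right-handed (so a half turn about y gives the same grasp; the last joint's range is limited). The gripper opens to 92 mm and grips with 3 to 60 N. Pads are 19 mm wide; open, the fingers measure 130 mm over their backs; the gripper's body (75 mm by 190 mm) begins 47 mm behind the grasp point.
Start: joints at [-1.279, 0.434, 0.025, 1.573, -0.012, 1.134, -0.075], TCP at [0.24, 0.577, 0.227] pointing down, gripper open.
Joint ranges: [-2.62, 2.62], [-0.44, 2.09], [-1.27, 1.32], [0.08, 2.57], [-1.32, 4.46], [0.12, 2], [-2.74, 2.74]. Speed limits (rad/s): [2.22, 2.22, 3.01, 3.01, 3.14, 3.14, 3.14].

## Interface

Orientations are given as a rotation vector (axis times angle).
In Python, from cell import arm, imaging gives the robot as it stands. The module is installed in compiled form; this text tells all that it offers.
- The arm moves only by the tool send_rows, never from a script. Its argument "steps" is a list of rows, each a list of 5 numbers: the opening, from 0 (shut) to 1 (fully open), then the shift along the tool's x, y, z in cm, then the turn about the tool's y in rad. In form: [[jaw, x, y, z, roll], ...]. A call has 1 to 20 rows; each row is the pose to reach, as a shift and turn from the pose commanded when the call began, along the tool's axes at that moment; what a row does not reach only later rows make up. A row lasts 1/8 s, in which the tool goes at most 62.5 mm and 10.7 degrees, less where a joint would pass 70% of its speed; a pose out of reach is approached as far as the arm can. A call with a gripper value outside its range is refused whole. The fingers move at their own pace and stop on an object; "squeeze" is the grip in N (left out, the last holds). Time passes only in rows, so rows that repeat a pose let the fingers close. It gives the time, the measured TCP pose, the force and the opening at its end, in the units of the state.
- arm.observe(): the state, without advancing time (a new reading comes with each control period).
- imaging.get_image(name): name is "side" or "top" or "wrist"; returns the picture (400x640x3 uint8, blue, green, red); there is no depth.
- imaging.camera_params(name): a dict with "camera_matrix" (3x3 intrinsics, pixels), "position" and "orientation" of the camera in the world; the wrist camera has in their place "mount" (4x4, takes a point from camera to tool coordinates, whose origin is the TCP and whose axes are the tool frame's). Camera axes: x right, y down, z forward; pixel columns grow to the right and rows downward; lengths in m; the calibration is good to about 2 mm. The wrist camera is an equidistant fisheye: a pixel r from the principal point sees the ray r / f radians off the axis. A picture is of the moment at which its call begins: read the wrist's pose just before it. camera_params takes no time and is no camera call.
- arm.sign_off(): hands the job in, once; it reports no verdict.
The state is a dict: "clock": time; "joints": joint angles; "dq": joint speeds; "joint_efforts": joint torques, N m; "position": TCP position; "ee_rot": TCP orientation; "force": force on the tool from outside, world axes, zero at the start; "ft_torque": the same for the moment, N m; "width": opening from 0.0 (shut) to 1.0 (fully open).
Only numpy, scipy, OpenCV 4.12 (cv2) and the standard library are available. Lean on these libraries where they do the work, as an engineer would, in place of code of your own. Each camera call takes 0.05 s, during which the arm holds its last target.

## Working session

There is one attempt and no reset: what is moved stays moved. The work goes in short steps, Python scripts to look and compute and a tool call to move; the robot and the scene stay as the last step left them, time stands still between calls to the robot, and variables do not carry over. Pictures are saved under pics/ and viewed, and the job is handed in when it is done.

Besides the shell and the picture viewer there is one more tool, called as name([rows], argument=value, ...), one row to a line, values as JSON. send_rows: Moves the arm, as the interface text tells. Its arguments: {"type":"object","properties":{"steps":{"type":"array","items":{"type":"array","items":{"type":"number"}}},"squeeze":{"type":"number"}},"required":["steps"]}

```bash
mkdir -p pics; python3 - <<'E'
from cell import arm, imaging
import cv2
print(arm.observe())
for n in ("top","side"):
    cv2.imwrite(f"pics/{n}0.png",imaging.get_image(n)); print(n,imaging.camera_params(n))
print(imaging.camera_params("wrist"))
E
```

```text
{'clock': 0.0, 'joints': array([-1.27856137,  0.43521393,  0.02498739,  1.57408509, -0.01158998,
        1.13398613, -0.07510441]), 'dq': array([-7.94556743e-04, -3.74082553e-05, -1.12421774e-03,  8.63943439e-04,
       -6.21959598e-04,  6.08238833e-04, -3.50510251e-04]), 'joint_efforts': array([ 5.44000850e-04, -6.67862391e+01,  9.84833501e-01, -3.14435935e+01,
       -6.06396748e-02,  4.29714366e-02,  1.51352738e-04]), 'position': array([0.24028037, 0.57642409, 0.22595541]), 'ee_rot': array([-1.37154417, -0.912713  ,  0.91468132]), 'force': array([-0.12539627, -0.04373715,  0.77688933]), 'ft_torque': array([0.01871058, 0.03277168, 0.01014737]), 'width': 1.0002666641610318}
top {'camera_matrix': array([[407.15138311,   0.        , 320.70054309],
       [  0.        , 407.15138311, 201.3633439 ],
       [  0.        ,   0.        ,   1.        ]]), 'position': array([ 0.36624648, -0.01205237,  1.30455221]), 'orientation': array([-2.16302978,  2.1574769 , -0.10360824])}
side {'camera_matrix': array([[488.9366422 ,   0.        , 315.81678346],
       [  0.        , 488.9366422 , 197.87673737],
       [  0.        ,   0.        ,   1.        ]]), 'position': array([-0.27576287,  0.8419188 ,  1.03158949]), 'orientation': array([-0.98788566,  2.40229029, -1.13883684])}
{'camera_matrix': array([[309.70691629,   0.        , 323.84956984],
       [  0.        , 309.70691629, 201.7901254 ],
       [  0.        ,   0.        ,   1.        ]]), 'mount': array([[ 9.99999818e-01,  2.11783350e-04, -5.64321720e-04,
        -7.73503930e-05],
       [ 6.02216285e-04, -3.11545822e-01,  9.50230940e-01,
        -1.57346444e-01],
       [ 2.54310175e-05, -9.50231107e-01, -3.11545892e-01,
         8.49299047e-02],
       [ 0.00000000e+00,  0.00000000e+00,  0.00000000e+00,
         1.00000000e+00]])}
```

View pics/top0.png

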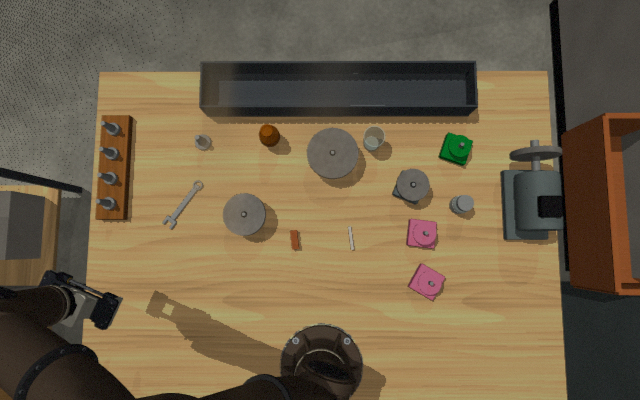

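View pics/side0.png

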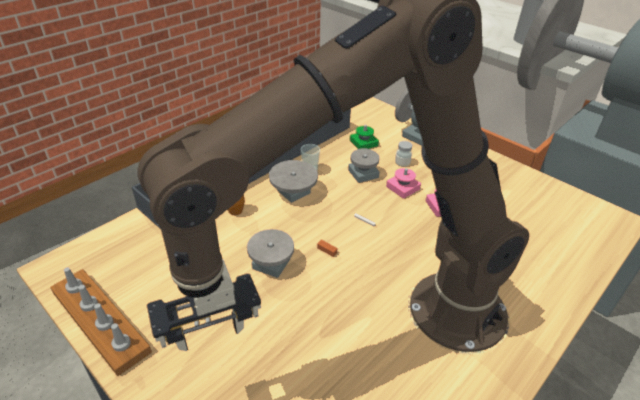

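```bash
cat > h.py <<'E'
import numpy as np, cv2
from scipy.spatial.transform import Rotation as R
from cell import arm, imaging
def ray(n,uv,z):
    p=imaging.camera_params(n);K=p["camera_matrix"];d=R.from_rotvec(p["orientation"]).as_matrix()@np.linalg.solve(K,[uv[0],uv[1],1.])
    o=np.array(p["position"]);return o+d*(z-o[2])/d[2]
E
python3 - <<'E'
from h import *
im=cv2.imread("pics/top0.png")
for nm,(u,v),r in (("L",(332,153),80),("M",(244,215),65),("S",(412,185),50)):
    s=im.max(2).astype(int)-im.min(2); m=((s<25)&(im.max(2)<150)&(im.max(2)>60)).astype(np.uint8)
    k=60; mm=np.zeros_like(m); cv2.circle(mm,(u,v),int(r/1000*407/1.228)+2,1,-1); m&=mm
    m=cv2.morphologyEx(m,cv2.MORPH_OPEN,np.ones((5,5)))
    c=max(cv2.findContours(m,0,2)[0],key=cv2.contourArea); (a,b),rr=cv2.minEnclosingCircle(c)
    P=ray("top",(a,b),.076); print(nm,(a,b),rr, "centre",P, "r",np.linalg.norm(ray("top",(a+rr,b),.076)-P),"pin",ray("top",(u,v),.082))
for nm,uv in (("vase",(269,131)),("tumbler",(374,135)),("jar",(461,203)),("mandrel",(203,142))): print(nm,ray("top",uv,.09))
print(arm.observe()["position"],R.from_rotvec(arm.observe()["ee_rot"]).as_matrix())
cv2.imwrite("pics/topz.png",cv2.resize(im[90:250,180:480],None,fx=2.6,fy=2.6))
cv2.imwrite("pics/sidez.png",cv2.resize(cv2.imread("pics/side0.png")[110:290,220:440],None,fx=3,fy=3))
E
```

```text
L (332.2049255371094, 152.9036865234375) 25.533620834350586 centre [ 0.64917183 -0.03191329  0.076     ] r 0.07840686353866261 pin [ 0.64748959 -0.03118969  0.082     ]
M (244.45181274414062, 214.1385498046875) 20.96091079711914 centre [0.45987099 0.23403112 0.076     ] r 0.0636562608762395 pin [0.45680598 0.23413423 0.082     ]
S (412.25555419921875, 184.25555419921875) 16.7597599029541 centre [ 0.55213819 -0.27529565  0.076     ] r 0.05080722884685328 pin [ 0.5489533 -0.2731912  0.082    ]
vase [0.71421295 0.16184939 0.09      ]
tumbler [ 0.70164705 -0.159109    0.09      ]
jar [ 0.49364754 -0.41633435  0.09      ]
mandrel [0.67975367 0.36352743 0.09      ]
[0.24024414 0.57650184 0.2260313 ] [[ 3.84676357e-01 -4.22298974e-04 -9.23051419e-01]
 [ 9.23050475e-01 -1.32541031e-03  3.84676570e-01]
 [-1.38587039e-03 -9.99999032e-01 -1.20050742e-04]]
```

View pics/topz.png

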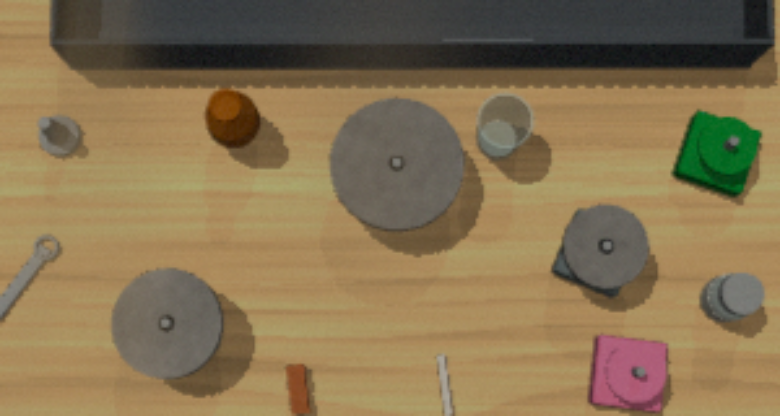

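View pics/sidez.png

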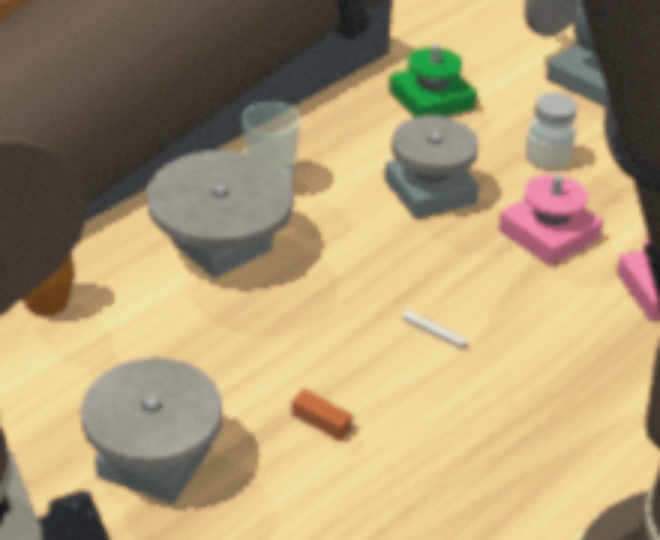

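Top view: the large wheel is at about (332,153), the middle at (244,214) and the small at (412,184). Their radii come out at 78, 64 and 51 mm, which fits the given 80, 65 and 50 mm. The next move shuts the jaws and goes above the large wheel, clear of its pin.

send_rows([
  [0,-0.8,0.1,-1.1,0],
  [0,-2.4,0.3,-3.4,0],
  [0,-4.9,0.6,-6.8,0],
  [0,-7.3,0.8,-10.2,0],
  [0,-10.1,1.2,-14.2,0],
  [0,-13,1.5,-18.1,0],
  [0,-15.8,1.8,-22.1,0],
  [0,-18.6,2.1,-26.1,0],
  [0,-21.5,2.4,-30.1,0],
  [0,-24.3,2.8,-34,0],
  [0,-27.1,3.1,-38,0],
  [0,-30,3.4,-42,0],
  [0,-32.8,3.7,-45.9,0],
  [0,-35.2,4,-49.3,0],
  [0,-37.3,4.2,-52.2,0],
  [0,-38.9,4.4,-54.4,0],
  [0,-40.1,4.6,-56.1,0],
  [0,-40.5,4.6,-56.7,0],
  [0,-40.5,4.6,-56.7,0],
  [0,-40.5,4.6,-56.7,0],
])

```text
clock: 2.6
position: [0.6076, -0.0137, 0.1808]
ee_rot: [-1.369, -0.915, 0.914]
force: [0.2, 0.1, -0.3]
width: 0.005
```

```bash
python3 - <<'E'
from h import *
s=arm.observe(); print(s["position"],s["ee_rot"])
cv2.imwrite("pics/w1.png",imaging.get_image("wrist"))
E
```

```text
[ 0.60761542 -0.01370456  0.18077479] [-1.36923376 -0.91485438  0.91446683]
```

View pics/w1.png

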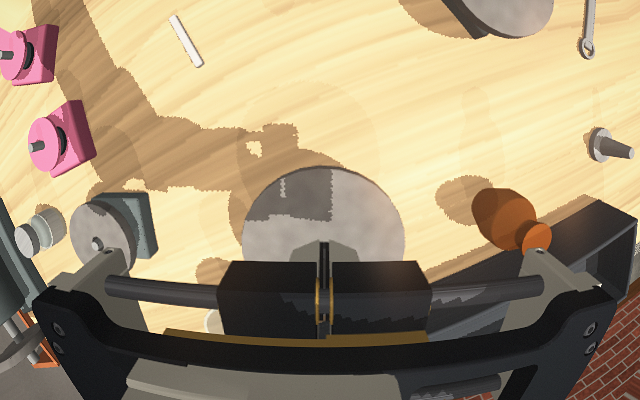

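The wrist view shows the large wheel with its near rim at (323,166) and left/right edges at (243/404,240). That puts it symmetric under the shut fingertips and matches the expected place to about 4 mm. Lowering now.

send_rows([
  [0,0,0.8,0,0],
  [0,0,2.2,0,0],
  [0,0,4,0,0],
  [0,0,5.8,0,0],
  [0,0,7.4,0,0],
  [0,0,8.6,0,0],
  [0,0,9.3,0,0],
  [0,0,9.5,0,0],
  [0,0,9.5,0,0],
])

```text
clock: 3.78
position: [0.6083, -0.015, 0.086]
ee_rot: [-1.371, -0.914, 0.913]
force: [-1.1, -0.1, 0.1]
width: 0.001
```

send_rows([
  [0,0,0.2,0,0],
  [0,0,0.4,0,0],
  [0,0,0.6,0,0],
  [0,0,0.7,0,0],
  [0,0,0.7,0,0],
])

```text
clock: 4.4
position: [0.608, -0.015, 0.0787]
ee_rot: [-1.37, -0.914, 0.914]
force: [-0.2, -0.2, -0.2]
width: 0.01
```

send_rows([
  [0,0,0.1,0,0],
  [0,0,0.2,0,0],
  [0,0,0.3,0,0],
  [0,0,0.4,0,0],
  [0,0,0.4,0,0],
])

```text
clock: 5.03
position: [0.608, -0.015, 0.0749]
ee_rot: [-1.371, -0.914, 0.913]
force: [-1.0, -0.3, 4.0]
width: 0.004
```

send_rows([
  [0,0,0.1,0,0],
  [0,0,0.2,0,0],
  [0,0,0.3,0,0],
  [0,0,0.4,0,0],
  [0,0,0.4,0,0],
  [0,0,0.4,0,0],
])

```text
clock: 5.78
position: [0.608, -0.015, 0.0708]
ee_rot: [-1.371, -0.914, 0.914]
force: [-0.8, -1.2, 4.2]
width: 0.006
```

send_rows([
  [0,0,-0.5,0,0],
  [0,0,-1.5,0,0],
  [0,0,-3,0,0],
  [0,0,-4.5,0,0],
  [0,0.6,-5,0.9,0],
  [0,1.7,-5,2.7,0],
  [0,3.5,-5,5.4,0],
  [0,5.7,-5,8.9,0],
  [0,8.3,-5,12.9,0],
  [0,10.9,-5,16.9,0],
  [0,13.1,-5,20.4,0],
  [0,15,-5,23.3,0],
  [0,16.4,-5,25.5,0],
  [0,17.1,-5,26.6,0],
  [0,17.3,-5,26.8,0],
  [0,17.3,-5,26.8,0],
  [0,17.3,-5,26.8,0],
])

```text
clock: 7.9
position: [0.4277, 0.2468, 0.1207]
ee_rot: [-1.372, -0.912, 0.912]
force: [0.8, -0.2, 0.8]
width: 0.005
```

```bash
python3 - <<'E'
from h import *
s=arm.observe(); print(s["position"],s["ee_rot"],s["force"])
cv2.imwrite("pics/w2.png",imaging.get_image("wrist"))
E
```

```text
[0.4277281  0.24680297 0.12069375] [-1.37150374 -0.91233877  0.91235337] [ 0.81293202 -0.21844669  0.79296361]
```

View pics/w2.png

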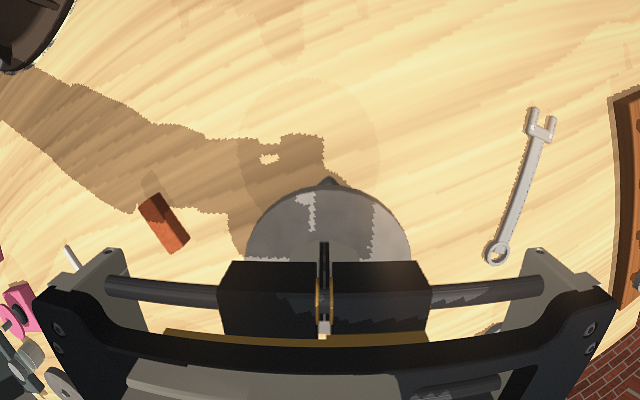

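The middle wheel lies under the fingertips, its near rim at (327,188) and edges at 245/410. It is centred to about 2 mm. Lowering.

send_rows([
  [0,0,0.5,0,0],
  [0,0,1.3,0,0],
  [0,0,2.2,0,0],
  [0,0,3,0,0],
  [0,0,3.5,0,0],
  [0,0,3.8,0,0],
  [0,0,4,0,0],
  [0,0,4.1,0,0],
  [0,0,4.1,0,0],
])

```text
clock: 9.07
position: [0.4272, 0.2478, 0.0798]
ee_rot: [-1.37, -0.914, 0.913]
force: [-0.5, -0.1, 0.1]
width: 0.003
```

send_rows([
  [0,0,0.1,0,0],
  [0,0,0.2,0,0],
  [0,0,0.3,0,0],
  [0,0,0.4,0,0],
  [0,0,0.4,0,0],
])

```text
clock: 9.7
position: [0.4272, 0.2478, 0.0758]
ee_rot: [-1.37, -0.914, 0.914]
force: [-0.4, -0.2, 1.2]
width: 0.006
```

Contact at 0.0758, as expected. Pressing about 5 mm further.

send_rows([
  [0,0,0.1,0,0],
  [0,0,0.2,0,0],
  [0,0,0.3,0,0],
  [0,0,0.4,0,0],
  [0,0,0.5,0,0],
  [0,0,0.5,0,0],
  [0,0,0.5,0,0],
])

```text
clock: 10.58
position: [0.4271, 0.2478, 0.0706]
ee_rot: [-1.371, -0.914, 0.914]
force: [-1.5, 0.5, 1.8]
width: 0.005
```

```bash
python3 - <<'E'
from h import *
for i in range(3):
    s=arm.observe(); print(s["position"],s["force"],s["ft_torque"])
    im=imaging.get_image("wrist")
cv2.imwrite("pics/w3.png",im)
E
```

```text
[0.42714529 0.24778124 0.07064841] [-1.48926184  0.50008495  1.82374648] [-0.01913585  0.07453446 -0.04084774]
[0.42713205 0.2477285  0.07062337] [-1.08385604  0.21874855  0.74535223] [-0.00368716  0.10216573  0.03789584]
[0.42717033 0.24777259 0.07064579] [-1.71026915  0.43518872  1.40621029] [-0.06300351  0.0949626  -0.01173146]
```

View pics/w3.png

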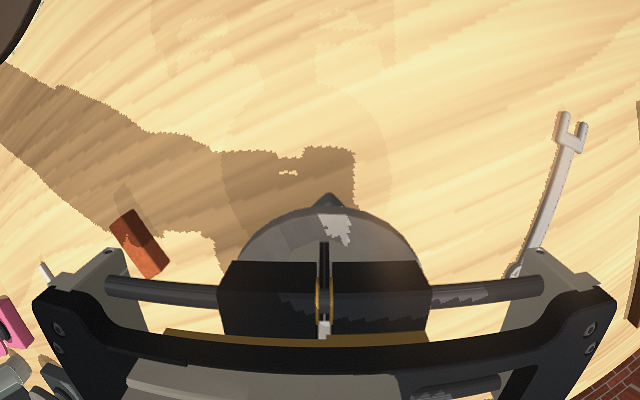

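send_rows([
  [0,0,-0.5,0,0],
  [0,0,-1.5,0,0],
  [0,0,-3,0,0],
  [0,0,-4.5,0,0],
  [0,0,-5,0,0],
])

```text
clock: 11.35
position: [0.4278, 0.2482, 0.1223]
ee_rot: [-1.37, -0.915, 0.912]
force: [1.1, -0.5, -0.3]
width: 0.003
```

send_rows([
  [0,-0.9,0,-0.6,0],
  [0,-2.6,0,-1.7,0],
  [0,-5.2,0,-3.4,0],
  [0,-8.7,0,-5.7,0],
  [0,-12.2,0,-7.9,0],
  [0,-15.6,0,-10.2,0],
  [0,-19.1,0,-12.4,0],
  [0,-22.6,0,-14.7,0],
  [0,-26,0,-17,0],
  [0,-29.5,0,-19.2,0],
  [0,-33,0,-21.5,0],
  [0,-36.5,0,-23.8,0],
  [0,-39.5,0,-25.7,0],
  [0,-41.7,0,-27.2,0],
  [0,-43,0,-28,0],
  [0,-43.4,0,-28.3,0],
  [0,-43.4,0,-28.3,0],
  [0,-43.4,0,-28.3,0],
])

```text
clock: 13.6
position: [0.5215, -0.2604, 0.1206]
ee_rot: [-1.369, -0.915, 0.914]
force: [0.4, -0.0, 0.6]
width: 0.002
```

```bash
python3 - <<'E'
from h import *
s=arm.observe(); print(s["position"],s["ee_rot"],s["force"])
cv2.imwrite("pics/w4.png",imaging.get_image("wrist"))
E
```

```text
[ 0.52146518 -0.26044099  0.12063107] [-1.36929991 -0.91480264  0.91438009] [ 0.37780958 -0.04110266  0.64926085]
```

View pics/w4.png

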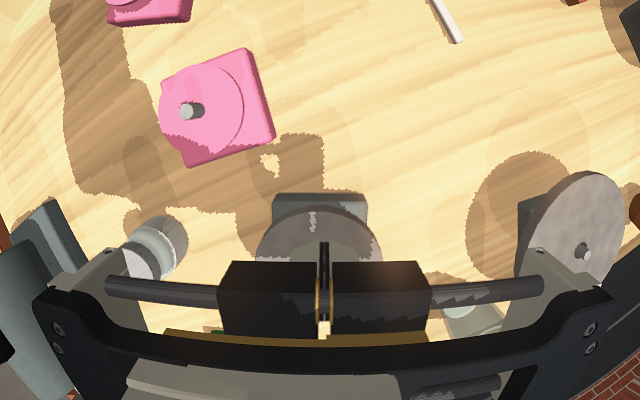

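The small wheel has its near rim at (319,208) and edges at 256/382. The tap point may be up to 4 mm further out than planned, so I shift 3 mm inward and lower.

send_rows([
  [0,0,0.5,-0.1,0],
  [0,0,1.3,-0.3,0],
  [0,0,2.2,-0.3,0],
  [0,0,3,-0.3,0],
  [0,0,3.5,-0.3,0],
  [0,0,3.8,-0.3,0],
  [0,0,4,-0.3,0],
  [0,0,4.1,-0.3,0],
  [0,0,4.1,-0.3,0],
])

```text
clock: 14.78
position: [0.5243, -0.2629, 0.0798]
ee_rot: [-1.371, -0.914, 0.914]
force: [0.1, -0.5, 1.2]
width: 0.006
```

send_rows([
  [0,0,0.1,0,0],
  [0,0,0.2,0,0],
  [0,0,0.3,0,0],
  [0,0,0.4,0,0],
  [0,0,0.4,0,0],
])

```text
clock: 15.4
position: [0.5242, -0.2629, 0.0758]
ee_rot: [-1.37, -0.914, 0.913]
force: [-0.9, -0.3, 1.6]
width: 0.005
```

send_rows([
  [0,0,0.1,0,0],
  [0,0,0.2,0,0],
  [0,0,0.3,0,0],
  [0,0,0.4,0,0],
  [0,0,0.5,0,0],
  [0,0,0.5,0,0],
])

```text
clock: 16.15
position: [0.5242, -0.2629, 0.0707]
ee_rot: [-1.371, -0.914, 0.913]
force: [-1.7, 0.5, 3.3]
width: 0.008
```

send_rows([
  [0,0,-0.5,0,0],
  [0,0,-1.5,0,0],
  [0,0,-3,0,0],
  [0,0,-4.5,0,0],
  [0,0,-6,0,0],
  [0,0,-7,0,0],
  [0,0,-8,0,0],
])

```text
clock: 17.02
position: [0.5242, -0.2628, 0.1514]
ee_rot: [-1.371, -0.914, 0.913]
force: [0.9, -0.3, -0.1]
width: 0.003
```

Backing off to view all three wheels.

send_rows([
  [0,0,-0.5,0.5,0],
  [0,0,-1.5,2,0],
  [0,0,-3,5,0],
  [0,0,-4.5,8.5,0],
  [0,0,-5,11.5,0],
  [0,0,-5,13.5,0],
  [0,0,-5,14.6,0],
  [0,0,-5,15,0],
  [0,0,-5,15,0],
  [0,0,-5,15,0],
])

```text
clock: 18.27
position: [0.3862, -0.2054, 0.2007]
ee_rot: [-1.371, -0.914, 0.914]
force: [0.1, -0.3, -0.1]
width: 0.006
```

```bash
python3 - <<'E'
from h import *
s=arm.observe(); print(s["position"],s["force"],s["clock"])
a=imaging.get_image("top");b=imaging.get_image("side");c=imaging.get_image("wrist")
cv2.imwrite("pics/t5.png",cv2.resize(a[90:310,90:490],None,fx=2,fy=2));cv2.imwrite("pics/s5.png",cv2.resize(b[90:310,200:460],None,fx=2.6,fy=2.6)); cv2.imwrite("pics/w5.png",c)
E
```

```text
[ 0.38624902 -0.20537042  0.20067361] [ 0.12726315 -0.2890601  -0.0783476 ] 18.275
```

View pics/t5.png

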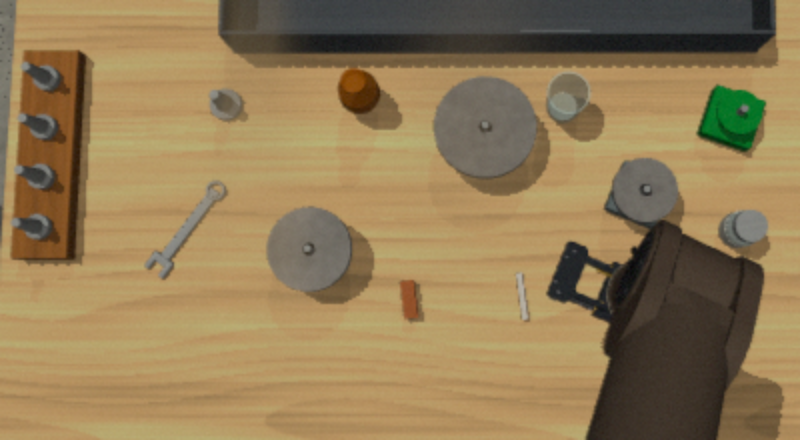

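View pics/s5.png

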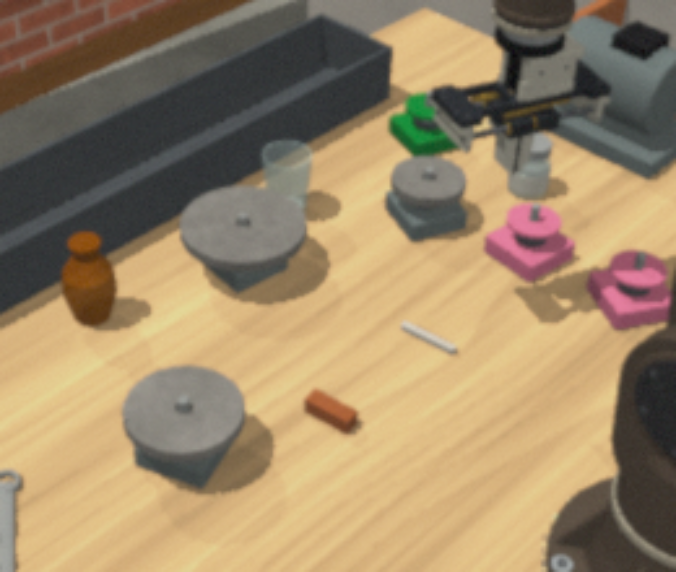

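View pics/w5.png

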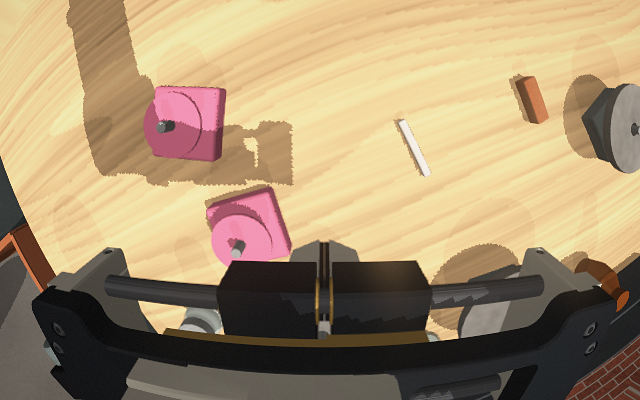

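The pictures show all three wheels level and centred on their pins, with the bystanders where they were. One last numerical check: how far each wheel dropped between the side views from before and after.

```bash
python3 - <<'E'
from h import *
b=imaging.get_image("side");a=cv2.imread("pics/side0.png")
p=imaging.camera_params("side");Rm=R.from_rotvec(p["orientation"]).as_matrix()
def pr(X):
    c=Rm.T@(np.array(X)-p["position"]);q=p["camera_matrix"]@c;return q[:2]/q[2]
for n,c,r in (("L",(.648,-.0315),.08),("M",(.458,.234),.065),("S",(.5505,-.2745),.05)):
    u,v=pr((*c,.076)); e=pr((*c,.071))-pr((*c,.076))
    w=int(r*520); x,y=int(u)-w,int(v)-int(w*.75)
    A=a[y:y+int(1.5*w),x:x+2*w];B=b[y:y+int(1.5*w),x:x+2*w]
    g=[np.float32(cv2.cvtColor(i,6)) for i in (A,B)]
    M,_=np.eye(2,3,dtype=np.float32),0
    cc,M=cv2.findTransformECC(g[0],g[1],M,cv2.MOTION_TRANSLATION)
    print(n,"shift px",M[:,2],"for 5mm expect",e,"corr",cc)
s=arm.observe();print(s["force"],s["clock"])
E
```

```text
L shift px [-0.09027246  0.6964327 ] for 5mm expect [0.01532618 1.23032889] corr 0.9903209534073792
M shift px [-0.00572818  1.3070645 ] for 5mm expect [0.07041213 1.29038441] corr 0.988627893725563
S shift px [0.22159187 1.025345  ] for 5mm expect [-0.12103174  1.20186413] corr 0.9165545783251414
[-0.08684546 -0.06264159 -0.67490286] 18.475
```

```bash
python3 -c "
from cell import arm
print(arm.sign_off())"
```

```text
the job is handed in; nothing more can be done
None
```

I tapped all three wheels with shut fingertips in order (large, middle, small), clear of the pins, and lifted off fully before going to the next. The job was handed in at about 18.5 s; no verdict was reported.

| Wheel | Fingertip height, deepest point (m) | Seat sunk, worked out (mm) | Force at end of tap (N) | Drop from side camera (mm) |
|---|---|---|---|---|
| Large | 0.0708 | about 5 | 4.2 | about 3 |
| Middle | 0.0706 | about 5 | about 1–2 | about 5 |
| Small | 0.0707 | about 5 | 3.3 | about 4 |

- **Sink depth:** this comes from the fingertip height against the starting face height of 0.076 m. Contact was felt at about 0.075–0.076 m.
- **Last pictures:** all three wheels lie level and centred on their pins. The bystanders looked unmoved, judged by eye. The gripper was clear of everything.
- **Disagreements:** the side camera showed a smaller drop for the large wheel than the fingertip height did. The shift is under 1.5 pixels and the unmoved background in the crop dilutes it, so I trusted the fingertip height. The middle wheel's force was below the 3–5 N at which the seats give. That reading was taken at rest after the tap and is noisy by about 1 N. Its side-camera drop matched 5 mm.

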